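# Stack the spacer rings on the hall lamp's sprung stem

## Task

Put the hall lamp's three ceramic spacer rings back on its sprung stem in size order: the large terracotta ring first and lowest, then the medium white one, then the small blue one on top. Push the large one down until it is firmly home on the hidden stop and lean on it there for a moment with about 14 N, then push each of the others fully home on the ring below; never press harder than 22 N, or the glaze cracks. Leave the green spare ring and everything else on the table alone, and let go at the end.

Things in the scene. Friction and masses are not known exactly. Their poses are not given: they have to be found in the camera images.
- lamp: Lamp foot, fixed to the table: a round brass plate 120 mm across and 20 mm high with an upright steel stem, 14 mm in diameter, at its centre. Origin: centre of the plate's underside, on the stem's axis; z up. Solid, does not move.
- stem_top (a point): Tip of the stem, on its axis, 100 mm above the table. The stem tapers from 14 mm diameter at 90 mm height to 6 mm at the tip.
- strips (a point): Point on the stem's axis 50 mm above the table, amid three upright copper spring strips (20 to 82 mm high, rounded above up to 86 mm). They stand out to 22 mm diameter, give way when a ring is pushed over them and grip its bore: a ring does not fall by its own weight but stays where it is left. The drag is about 2 to 8 N and varies.
- stop_zone (a point): Point on the stem's axis 38 mm above the table: the middle of where the stop may be. The stop is a dark collar with a black rubber top, 30 mm across, on which the lowest ring sits; its top is set anywhere from 28 to 48 mm above the table, differs every time and is not measured: find it by feel. The rubber gives about 1 mm per 10 N.
- large_mid (a point): Centre of the large ring, terracotta (orange-brown): outer diameter 64 mm, bore 20.6 mm, 14 mm high, about 0.1 kg. It lies flat on the table; z along its axis. Point: on the axis, half-way up (7 mm above its underside).
- medium_mid (a point): Centre of the medium ring, white: outer diameter 52 mm, bore 20 mm, 14 mm high, about 0.07 kg. Lies flat; point on the axis, half-way up.
- small_mid (a point): Centre of the small ring, blue: outer diameter 40 mm, bore 19.4 mm, 14 mm high, about 0.04 kg. Lies flat; point on the axis, half-way up.
- spare_mid (a point): Centre of the spare ring, green glass, outer diameter 52 mm, bore 20 mm, 14 mm high, half-way up: not to be used or moved.
- mill_a: Dark wooden pepper shaker, 40 mm across, 82 mm tall, standing; origin under its centre. Leave alone.
- mill_b: Light wooden salt shaker, 36 mm across, 72 mm tall, standing; origin under its centre. Leave alone.
- bird: Terracotta bird figure on a round foot 44 mm across, 70 mm tall; origin under its foot. Leave alone.
- dish: White porcelain dish, 70 x 170 x 18 mm; origin under its centre. Leave alone.
- driver: Screwdriver, 180 mm long, lying on the table; origin under its middle. Leave alone.
- finial: Small brass finial nut, 22 mm across, 34 mm tall, standing; origin under its centre. Leave alone.
- ring_large: The large ring itself (see large_mid); origin at the centre of its underside.
- ring_medium: The medium ring itself (see medium_mid); origin at the centre of its underside.
- ring_small: The small ring itself (see small_mid); origin at the centre of its underside.

How it is judged (in metres and radians):
On the way, in this order (a step that is already met when the one before it is completed fails the run):
1. the large ring is on the stem, at the stop, pressed on it with at least 7 N (horizontal distance between large_mid and lamp below 0.0028 m and angle between large_mid's own z axis and vertical below 0.1 rad and z of large_mid in the frame of lamp between 0.031 and 0.0565 m and contact force between ring_large and lamp above 7 N), for 0.15 s.
2. the medium ring is home on the large one (horizontal distance between medium_mid and lamp below 0.005 m and angle between medium_mid's own z axis and vertical below 0.1 rad and z of medium_mid in the frame of large_mid between 0.012 and 0.0157 m), for 0.1 s.
3. the small ring is home on the medium one (horizontal distance between small_mid and lamp below 0.005 m and angle between small_mid's own z axis and vertical below 0.1 rad and z of small_mid in the frame of medium_mid between 0.012 and 0.0157 m), for 0.1 s.
At the end, for the whole second after the job is handed in: The three rings are at rest on the stem, released, within 5 mm of its axis and 0.1 rad of level: the large one home on the stop (centre 31 to 56.5 mm above the table), the medium on it, the small on top (centres 12 to 15.7 mm apart in height; 14 is perfect) (all of step 2 and all of step 3 and horizontal distance between large_mid and lamp below 0.005 m and angle between large_mid's own z axis and vertical below 0.1 rad and z of large_mid in the frame of lamp between 0.031 and 0.0565 m and linear speed of each of ring_large, ring_medium, ring_small below 0.01 m/s); the robot touches nothing.
It fails at once if a ring is pressed on the lamp or on another ring with more than 22 N (contact force between any of ring_large, ring_medium, ring_small and lamp above 22 N or contact force between ring_medium and ring_large above 22 N or contact force between ring_small and ring_medium above 22 N).
It fails at once if the spare ring or another bystander is moved by more than 15 mm (distance of any of spare_mid, mill_a, mill_b, bird, dish, driver, finial from where it was at the start of the episode above 0.015 m).
It also fails if it takes over 72 s, if anything falls off the work surface, if the arm or the gripper's body presses on something with over 40 N, if the wrist force passes 120 N, or if a joint passes its speed limit or range.

## Robot

A 6-joint arm with a two-finger parallel gripper is mounted at the origin on the work surface. World frame = base frame: x ahead of the robot, y to its left, z up, the work surface at z = 0. Lengths are in mm, angles in rad, forces in N, time in s.
With the tool pointing down it reaches from about 350 to 775 mm from the base axis. Payload 7.3 kg.
Tool frame: the origin (TCP) lies between the finger pads; the fingertips stand 8 mm ahead of it and the grasp point (between the pads) lies 11 mm behind it; y points along the fingers, z is the direction in which the jaws open and shut, and the axes are right-handed (so a half turn about y gives the same grasp; the last joint's range is limited). The gripper opens to 92 mm and grips with 3 to 60 N. Pads are 19 mm wide; open, the fingers measure 130 mm over their backs; the gripper's body (75 mm by 190 mm) begins 47 mm behind the grasp point.
Start: joints at [-1.304, 0.342, 1.524, -0, 1.275, -0.146], TCP at [210.641, -480.91, 234.741] pointing down, gripper open.
Joint ranges: [-2.53, 2.53], [-0.77, 2.02], [0.04, 2.7], [-1, 4.14], [0.28, 2.66], [-3.11, 3.11]. Speed limits (rad/s): [2.57, 2.57, 3.14, 3.14, 3.14, 3.14].

## Interface

Orientations are given as [roll, pitch, yaw] about the fixed x, y, z axes, in that order (R = Rz(yaw) Ry(pitch) Rx(roll)).
In Python, from plant import bot, vision, job gives the robot as it stands. The module is installed in compiled form; this text tells all that it offers.
- The arm moves only by the tool arm_command, never from a script. Its argument "deltas" is a list of rows, each a list of 4 numbers: the shift along the tool's x, y, z in m, then the turn about the tool's y in degrees. In form: [[x, y, z, twist], ...]. A call has 1 to 5 rows; each row shifts and turns the commanded pose from where the row before left it, along the tool's axes as they then stand; what a row does not reach is not made up. A row lasts 1/10 s, in which the tool goes at most 50 mm and 8.59 degrees, less where a joint would pass 70% of its speed; a pose out of reach is approached as far as the arm can. A call is refused whole if a number of a shift passes 0.05 or a number of a turn 8.59, either way. A call with a gripper value outside its range is refused whole. "claw" is the closure in counts, from 0 (fully open) to 255 (shut), set as the call begins (left out, the last holds). The fingers move at their own pace and stop on an object; the grip force is fixed at half the most. Time passes only in rows, so rows that do not move let the fingers close. It gives the time, the measured TCP pose, the force and the opening at its end, in the units of the state.
- bot.get_obs(): the state, without advancing time (a new reading comes with each control period).
- vision.capture(name): name is "side" or "top" or "wrist"; returns a dict with "img" (480x640x3 uint8, red, green, blue), "camera_matrix" (3x3 intrinsics, pixels), "world_to_cam" (4x4, takes a point from world to camera coordinates); the wrist camera has in their place "mount" (4x4, takes a point from camera to tool coordinates, whose origin is the TCP and whose axes are the tool frame's). Camera axes: x right, y down, z forward; pixel columns grow to the right and rows downward; lengths in mm; the calibration is good to about 2 mm. A picture is of the moment at which its call begins: read the wrist's pose just before it. There is no depth.
- job.close_job(): hands the job in, once; it reports no verdict.
Trained networks look in a picture, given as the dict that the camera call returned (one of the last four; its "shot" number tells which), for a name from the list of things; names that differ only in an ending like _2 or _b are one class to them, and where a whole thing is asked for, a point or a joint stands for the part that bears it (a point fixed in the world has none). Each returns a list of dicts, best first, with "confidence" (0 to 1); they miss things now and then, are a little off and sometimes report something else, mostly with a low value. They report only what shows in the picture. A call takes as long as a camera call.
- vision.find_in(picture, name): "xyz" ([x, y, z] in mm, in the coordinates of the camera as it stood for that picture, good to about 4 mm: the middle of the surface that is visible of it).
- vision.regions_of(picture, name): "mask" (480x640 bool, what is visible of it).
The state is a dict: "time": time; "joint_positions": joint angles; "dq": joint speeds; "tau": joint torques, N m; "tool_pos": TCP position; "tcp_rot": TCP orientation; "contact_force": force on the tool from outside, world axes, zero at the start; "moment": the same for the moment, N m; "grip_width": finger opening in mm.
Only numpy, scipy, OpenCV 4.12 (cv2) and the standard library are available. Lean on these libraries where they do the work, as an engineer would, in place of code of your own. Each camera call takes 0.05 s, during which the arm holds its last target. There are 200 camera calls.

## Working session

There is one attempt and no reset: what is moved stays moved. The work goes in short steps, Python scripts to look and compute and a tool call to move; the robot and the scene stay as the last step left them, time stands still between calls to the robot, and variables do not carry over. Pictures are saved under pics/ and viewed, about 8 in all and at most 12, crops included, and the job is handed in when it is done.

Besides the shell and the picture viewer there is one more tool, called after "Emit:" as name(argument=value, ...) on one line, values as JSON. arm_command: Moves the arm, as the interface text tells. Its arguments: {"type":"object","properties":{"deltas":{"type":"array","items":{"type":"array","items":{"type":"number"}}},"claw":{"type":"number"}},"required":["deltas"]}

```bash
mkdir -p pics; cat > h.py <<'E'
from plant import bot, vision, job
import numpy as np, cv2
from scipy.spatial.transform import Rotation as R
def find(p,name,n=3):
    T=np.linalg.inv(p["world_to_cam"]) if "world_to_cam" in p else p["T"]
    return [(round(d["confidence"],2),np.round((T@np.r_[d["xyz"],1])[:3],1).tolist()) for d in vision.find_in(p,name)[:n]]
def tool():
    o=bot.get_obs(); T=np.eye(4); T[:3,:3]=R.from_euler("xyz",o["tcp_rot"]).as_matrix(); T[:3,3]=o["tool_pos"]; return T
def cap(name):
    T=tool(); p=vision.capture(name)
    if "mount" in p: p["T"]=T@p["mount"]
    return p
def ray(p,uv,z):
    T=np.linalg.inv(p["world_to_cam"]) if "world_to_cam" in p else p["T"]
    d=T[:3,:3]@np.linalg.inv(p["camera_matrix"])@np.r_[uv,1]; o=T[:3,3]
    return o+d*(z-o[2])/d[2]
def proj(p,X):
    W=p["world_to_cam"] if "world_to_cam" in p else np.linalg.inv(p["T"])
    c=(W@np.r_[X,1])[:3]; q=p["camera_matrix"]@c; return q[:2]/q[2]
def save(p,f): cv2.imwrite("pics/"+f,p["img"][:,:,::-1])
E
python3 - <<'E'
from h import *
print(bot.get_obs())
print(tool().round(3))
names="lamp stem_top large_mid medium_mid small_mid spare_mid mill_a mill_b bird dish driver finial ring_large ring_medium ring_small".split()
for c in("top","side"):
    p=cap(c); save(p,c+"0.png"); print(c,np.linalg.inv(p["world_to_cam"])[:3,3].round())
    for n in names: print(n,find(p,n,2))
E
```

```text
{'time': 0.0, 'joint_positions': array([-1.30398464e+00,  3.42700152e-01,  1.52500915e+00,  1.71057399e-05,
        1.27538764e+00, -1.45990044e-01]), 'dq': array([-0.00019772, -0.00036653,  0.00035507, -0.00060976,  0.00057814,
        0.00087553]), 'tau': array([ 8.46718194e-05, -4.31249428e+01, -2.44218224e+01,  7.16831814e-02,
        5.60270820e-02, -1.23723808e-04]), 'tool_pos': array([ 210.54459476, -480.50899917,  234.05941149]), 'tcp_rot': array([-1.57228223e+00,  2.35014853e-04, -2.72879609e+00]), 'contact_force': array([-0.50229793,  0.22374081,  0.32363259]), 'moment': array([ 0.00856752,  0.03680433, -0.05021169]), 'grip_width': 91.51970488880973}
[[-9.16000e-01 -0.00000e+00  4.01000e-01  2.10545e+02]
 [-4.01000e-01  1.00000e-03 -9.16000e-01 -4.80509e+02]
 [-0.00000e+00 -1.00000e+00 -1.00000e-03  2.34059e+02]
 [ 0.00000e+00  0.00000e+00  0.00000e+00  1.00000e+00]]
top [ 315.   35. 1448.]
lamp [(0.55, [547.7, -71.0, 20.1]), (0.15, [432.7, 299.7, 16.3])]
stem_top [(0.75, [551.0, -70.5, 13.5])]
large_mid [(0.68, [452.2, 103.1, 16.1])]
medium_mid [(0.82, [432.4, 297.6, 14.7]
[... 645 characters left out ...]
.6, [549.0, -62.4, 26.9]), (0.55, [579.3, 284.8, 13.6])]
stem_top [(0.97, [550.3, -56.9, 24.3])]
large_mid [(0.76, [454.3, 112.8, 17.5]), (0.71, [550.5, -57.5, 25.0])]
medium_mid [(0.92, [438.3, 303.9, 16.1])]
small_mid [(0.76, [580.9, 281.9, 18.7])]
spare_mid [(0.71, [594.5, 136.8, 16.8])]
mill_a [(0.7, [749.8, 290.5, 38.5]), (0.67, [575.7, 426.4, 44.9])]
mill_b [(0.7, [749.8, 290.5, 38.5]), (0.67, [575.7, 426.4, 44.9])]
bird [(0.7, [748.7, -54.6, 43.5])]
dish [(0.66, [768.3, 92.3, 10.4])]
driver [(0.45, [445.5, -394.1, 23.3])]
finial []
ring_large [(0.66, [454.5, 115.1, 11.9]), (0.6, [575.7, 281.5, 13.4])]
ring_medium [(0.31, [547.5, -58.6, 24.1])]
ring_small [(0.78, [581.5, 282.9, 13.6])]
```

View pics/top0.png

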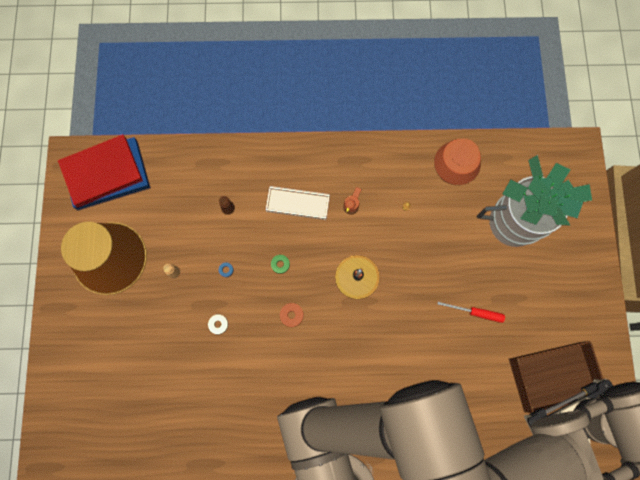

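View pics/side0.png

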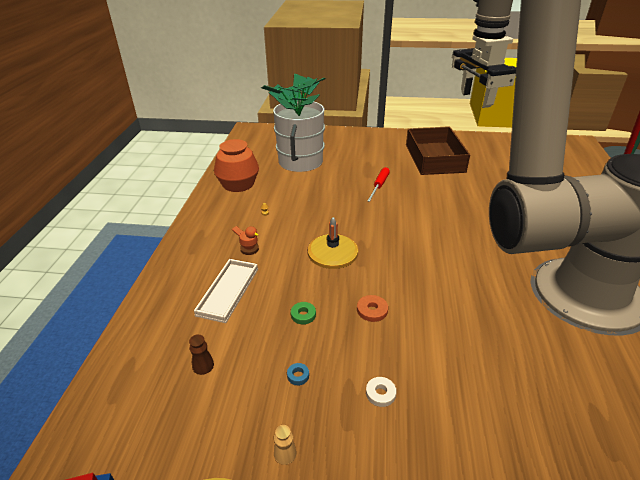

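The top view shows the lamp at (357,276), terracotta ring (291,315), white (218,324), blue (226,270) and green spare (280,264). The side view agrees, and the stop collar shows at (333,240). Next I refine these from masks.

```bash
python3 - <<'E'
from h import *
p=cap("top");s=cap("side")
print(p["camera_matrix"].round(1).tolist(),s["camera_matrix"].round(1).tolist())
for q,c in((p,"top"),(s,"side")):
  for n,near in(("ring_large",(453,107)),("ring_medium",(435,301)),("ring_small",(578,281)),("spare_mid",(594,134)),("lamp",(549,-67))):
    ex=proj(q,np.r_[near,10.])
    for d in vision.regions_of(q,n):
        ys,xs=np.where(d["mask"]); cx=[(xs.min()+xs.max())/2,(ys.min()+ys.max())/2]
        if np.hypot(*(ex-cx))<25: print(c,n,round(d["confidence"],2),len(xs),ray(q,cx,12).round(1)); break
w=cap("wrist"); print(w["mount"].round(3),w["camera_matrix"].round(1).tolist())
crop=s["img"][195:275,290:375]; cv2.imwrite("pics/lampcrop.png",cv2.resize(crop,None,fx=7,fy=7,interpolation=cv2.INTER_CUBIC)[:,:,::-1])
for z in (20,28,48,82,100): print(z,proj(s,[550,-65,z]).round(1))
E
```

```text
[[537.4, 0.0, 321.6], [0.0, 537.4, 250.3], [0.0, 0.0, 1.0]] [[464.2, 0.0, 313.7], [0.0, 464.2, 240.6], [0.0, 0.0, 1.0]]
top ring_large 0.79 407 [454.7 106.1  12. ]
top ring_medium 0.67 228 [432.3 302.5  12. ]
top ring_small 0.6 165 [578.6 281.1  12. ]
top spare_mid 0.63 299 [590.8 134.8  12. ]
top lamp 0.7 1513 [553.6 -71.9  12. ]
side ring_large 0.65 673 [453.3 105.6  12. ]
side ring_medium 0.66 724 [431.8 300.4  12. ]
side ring_small 0.7 380 [579.2 281.   12. ]
side spare_mid 0.92 460 [592.6 132.8  12. ]
side lamp 0.55 1375 [554.6 -99.6  12. ]
[[   0.       0.967    0.256  -67.54 ]
 [  -0.      -0.256    0.967 -150.485]
 [   1.      -0.       0.      -0.978]
 [   0.       0.       0.       1.   ]] [[389.5, 0.0, 319.6], [0.0, 389.5, 245.6], [0.0, 0.0, 1.0]]
20 [333.  249.5]
28 [333.1 246.8]
48 [333.1 240. ]
82 [333.2 228.1]
100 [333.3 221.6]
```

View pics/lampcrop.png

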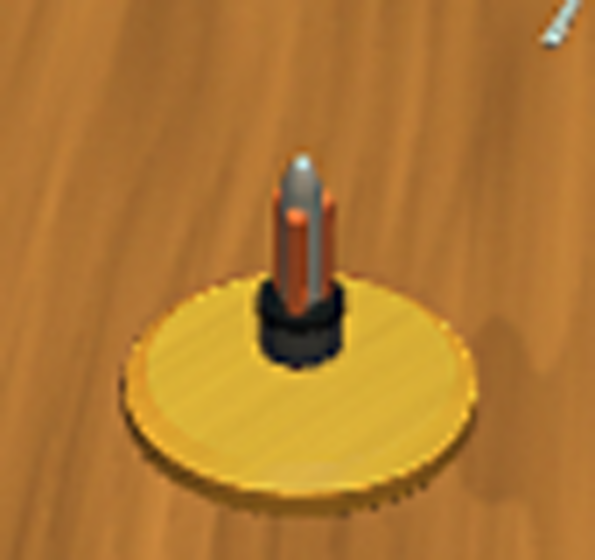

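The collar is visible low on the stem, but this crop is too coarse to give its height. I'll take an oblique wrist look on the way.

Emit:
arm_command(deltas=[[0,0.028,0,7.87],[0,0.028,0,7.87],[0,0.028,0,7.87],[-0.038,0,-0.028,0],[-0.038,0,-0.028,0]])

```text
time: 2.75
tool_pos: [286.4, -424.4, 149.6]
tcp_rot: [-1.572, -0.001, 3.139]
contact_force: [1.1, -0.8, 0.0]
grip_width: 92.1
```

Emit:
arm_command(deltas=[[-0.038,0,-0.028,0],[-0.038,0,-0.028,0],[-0.038,0,-0.028,0],[-0.038,0,-0.028,0],[-0.038,0,-0.028,0]])

```text
time: 3.25
tool_pos: [478.0, -283.4, 150.9]
tcp_rot: [-1.57, 0.0, -3.141]
contact_force: [0.0, -1.0, 0.6]
grip_width: 91.9
```

Emit:
arm_command(deltas=[[-0.038,0,-0.028,0],[-0.036,0,-0.026,0],[0,0,0,0],[0,0,0,0]])

```text
time: 3.65
tool_pos: [550.7, -229.9, 150.3]
tcp_rot: [-1.571, -0.001, -3.139]
contact_force: [-0.4, 0.2, 0.3]
grip_width: 91.4
```

```bash
python3 - <<'E'
from h import *
print(tool().round(3),bot.get_obs()["contact_force"])
w=cap("wrist"); save(w,"w1.png")
import pickle; pickle.dump(w,open("w1.pkl","wb"))
for n in("lamp","stem_top"): print(n,find(w,n,2))
for z in (20,28,38,48,82,100): print(z,proj(w,[550,-70,z]).round(1))
E
```

```text
[[-1.00000e+00 -1.00000e-03  3.00000e-03  5.50704e+02]
 [-3.00000e-03  0.00000e+00 -1.00000e+00 -2.29874e+02]
 [ 1.00000e-03 -1.00000e+00 -0.00000e+00  1.50277e+02]
 [ 0.00000e+00  0.00000e+00  0.00000e+00  1.00000e+00]] [-0.36042946  0.21577594  0.28866605]
lamp [(0.57, [562.3, -88.2, 16.4])]
stem_top [(0.89, [561.9, -88.4, 17.4])]
20 [104.3 236.4]
28 [ 98.3 239. ]
38 [ 90.5 242.5]
48 [ 82.  246.2]
82 [ 47.9 261.1]
100 [ 25.5 271. ]
```

View pics/w1.png

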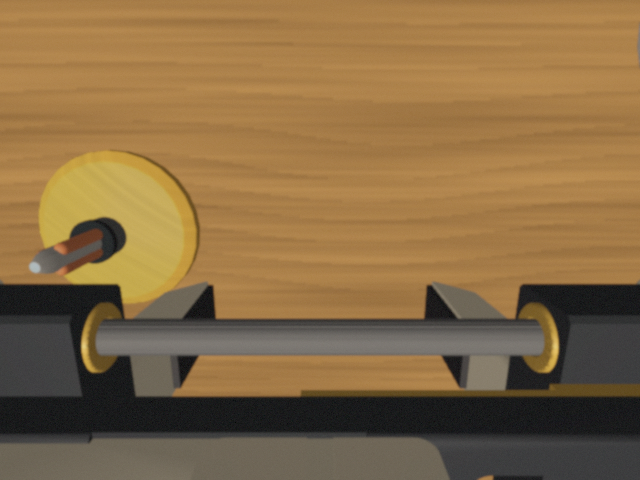

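Tip at about (36,267), plate centre at about (115,226) and collar at about (97,240); the lamp is a few mm from my guess. I'll take one centred look from above.

Emit:
arm_command(deltas=[[0,0,-0.04,0],[0,0,-0.04,0],[0,0,-0.04,0],[0,0,-0.035,0],[0,0,0,0]])

```text
time: 4.3
tool_pos: [549.4, -73.1, 151.1]
tcp_rot: [-1.572, -0.0, -3.139]
contact_force: [0.3, -1.5, 0.5]
grip_width: 91.9
```

```bash
python3 - <<'E'
from h import *
print(tool().round(3)[:3,3])
w=cap("wrist"); save(w,"w2.png")
import pickle; pickle.dump(w,open("w2.pkl","wb"))
for n in("lamp","stem_top"): print(n,find(w,n,2))
for z in (20,28,38,48,82,100): print(z,proj(w,[553,-73,z]).round(1))
c=w["img"][100:340,220:420]; cv2.imwrite("pics/w2c.png",cv2.resize(c,None,fx=2.5,fy=2.5,interpolation=cv2.INTER_CUBIC)[:,:,::-1])
w1=pickle.load(open("w1.pkl","rb")); c=w1["img"][200:290,20:140]; cv2.imwrite("pics/w1c.png",cv2.resize(c,None,fx=6,fy=6,interpolation=cv2.INTER_CUBIC)[:,:,::-1])
E
```

```text
[549.38  -73.105 151.052]
lamp [(0.89, [561.4, -77.2, 19.7])]
stem_top [(0.57, [561.7, -79.3, 17.9])]
20 [320.1 231.1]
28 [320.1 233.6]
38 [320.1 236.8]
48 [320.1 240.4]
82 [320.1 254.5]
100 [320.2 263.7]
```

View pics/w2c.png

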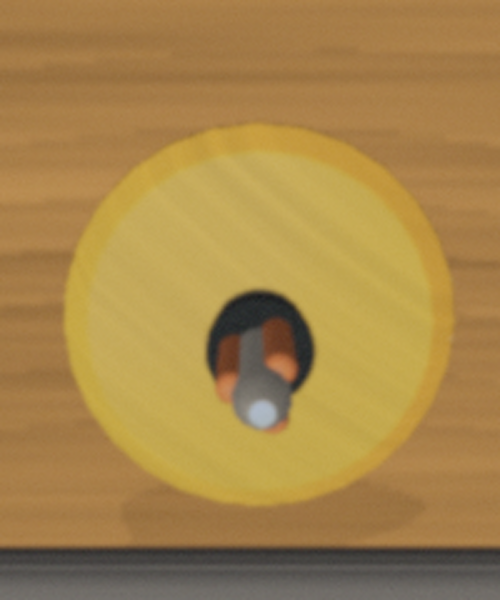

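View pics/w1c.png

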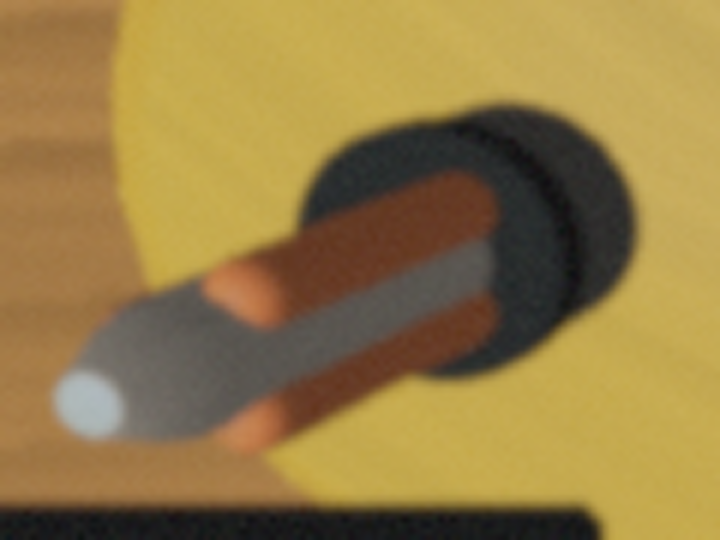

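```bash
python3 - <<'E'
from h import *
import pickle
from scipy.optimize import least_squares
w1=pickle.load(open("w1.pkl","rb"));w2=pickle.load(open("w2.pkl","rb"))
for X in([552,-75.3],[555,-76]):
  for z in(20,28,32,36,40,44,48,100): print(X,z,proj(w1,X+[z]).round(1),proj(w2,X+[z]).round(1))
# fit axis xy, stop z, and camera offset (x,y shared)+ tilt
def f(v):
  x,y,z,a,b,g=v; r=[]
  for w,t,c,pl in((w1,(35,267.5),(93.2,241.7),None),(w2,(324.8,265.2),(324,237.6),(324.6,228))):
    q=dict(w); T=w["T"].copy(); T[:3,:3]=T[:3,:3]@R.from_rotvec([a,b,g]).as_matrix(); q["T"]=T
    r+=list(proj(q,[x,y,100])-t)+list(proj(q,[x,y,z])-c)
    if pl: r+=list(proj(q,[x,y,20])-pl)
  return np.r_[r,np.array([a,b,g])*100]
s=least_squares(f,[553,-75,38,0,0,0]);print(s.x.round(3),s.fun.round(1))
E
```

```text
[552, -75.3] 20 [111.  233.8] [323.2 232.5]
[552, -75.3] 28 [105.3 236.3] [323.3 234.9]
[552, -75.3] 32 [102.3 237.6] [323.3 236.2]
[552, -75.3] 36 [ 99.2 239. ] [323.4 237.6]
[552, -75.3] 40 [ 96.1 240.4] [323.4 238.9]
[552, -75.3] 44 [ 92.8 241.8] [323.5 240.4]
[552, -75.3] 48 [ 89.4 243.3] [323.5 241.8]
[552, -75.3] 100 [ 34.6 267.5] [324.4 265.5]
[555, -76] 20 [111.4 229.8] [324.1 228.5]
[555, -76] 28 [105.7 232.3] [324.3 230.9]
[555, -76] 32 [102.7 233.5] [324.3 232.1]
[555, -76] 36 [ 99.6 234.8] [324.4 233.4]
[555, -76] 40 [ 96.4 236.2] [324.5 234.7]
[555, -76] 44 [ 93.2 237.5] [324.5 236.1]
[555, -76] 48 [ 89.8 239. ] [324.6 237.5]
[555, -76] 100 [ 34.9 262.2] [325.7 260.2]
[ 5.50643e+02 -7.57900e+01  4.42010e+01 -1.10000e-02  1.00000e-03
  7.00000e-03] [ 0.8  0.1 -0.1 -0.6  0.3 -1.6 -0.2  0.5 -1.2  2.  -1.1  0.1  0.7]
```

The collar top is at about 42 ± 4 mm and the stem axis at about (552,-75.5). Now to a look pose above the large ring.

Emit:
arm_command(deltas=[[0.019,0,-0.035,0],[0.019,0,-0.035,0],[0.019,0,-0.035,0],[0.019,0,-0.035,0],[0.019,0,-0.035,0]])

```text
time: 4.95
tool_pos: [454.9, 98.7, 150.8]
tcp_rot: [-1.57, 0.001, 3.139]
contact_force: [0.2, -0.3, -0.2]
grip_width: 91.6
```

Emit:
arm_command(deltas=[[0,0,0,0],[0,0,0,0]])

```text
time: 5.15
tool_pos: [455.8, 98.4, 151.0]
tcp_rot: [-1.57, 0.001, -3.141]
contact_force: [-0.1, 0.1, -0.0]
grip_width: 92.0
```

```bash
cat >> h.py <<'E'
def ringpos(n,r,prior=None):
    w=cap("wrist"); print("tcp",w["T"][:3,3].round(1),tool()[:3,3].round(1))
    for d in vision.regions_of(w,n)[:3]:
        m=d["mask"].astype("uint8"); cs,_=cv2.findContours(m,cv2.RETR_EXTERNAL,cv2.CHAIN_APPROX_NONE)
        c=max(cs,key=cv2.contourArea); (u,v),ax,an=cv2.fitEllipse(c)
        print(n,round(d["confidence"],2),"ell",np.round([u,v,*ax],1),"top z14",ray(w,(u,v),14).round(1),"mid z9",ray(w,(u,v),9).round(1))
    return w
E
python3 - <<'E'
from h import *
w=ringpos("ring_large",32); save(w,"w3.png"); print(find(w,"large_mid"))
E
```

```text
tcp [522.8  98.9 301.5] [456.2  97.9 150.9]
ring_large 0.78 ell [312.5 235.7  82.1  82.8] top z14 [454.7 104.   14. ] mid z9 [453.5 104.1   9. ]
ring_large 0.22 ell [557.   95.8 151.2 192.1] top z14 [554.4 -66.   14. ] mid z9 [554.9 -68.9   9. ]
[(0.73, [456.2, 102.7, 17.7]), (0.39, [433.7, 295.9, 13.3])]
```

View pics/w3.png

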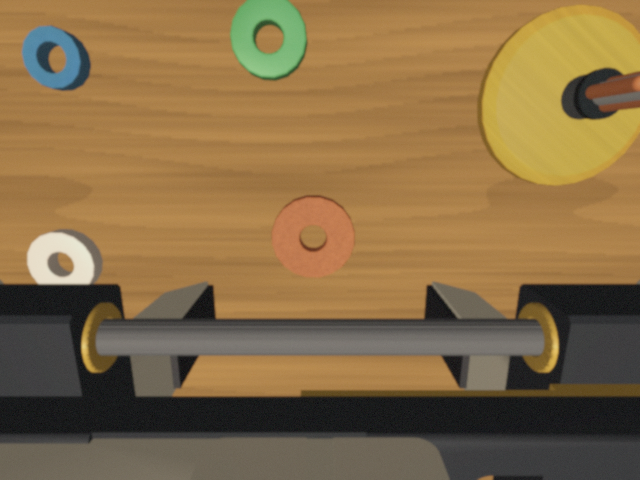

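The large ring is at (313,236), about (454.7,104), with clear space for the fingers. Descending to grasp.

Emit:
arm_command(deltas=[[0.0015,0.045,-0.006,0],[0,0.045,0,0],[0,0.035,0,0],[0,0.014,0,0],[0,0,0,0]])

```text
time: 5.8
tool_pos: [453.2, 103.8, 9.8]
tcp_rot: [-1.57, -0.004, 3.14]
contact_force: [-0.5, 0.8, 0.6]
grip_width: 91.6
```

Emit:
arm_command(deltas=[[0,0,0,0],[0,0,0,0],[0,0,0,0],[0,0,0,0],[0,0,0,0]], claw=255)

```text
time: 6.3
tool_pos: [454.1, 105.1, 12.0]
tcp_rot: [-1.571, 0.001, -3.141]
contact_force: [0.9, -1.8, 1.5]
grip_width: 62.7
```

Emit:
arm_command(deltas=[[0,0,0,0],[0,0,0,0]])

```text
time: 6.5
tool_pos: [454.0, 105.2, 12.0]
tcp_rot: [-1.571, 0.001, -3.141]
contact_force: [-0.3, -1.5, 3.6]
grip_width: 63.1
```

Emit:
arm_command(deltas=[[0,0.0,0,0],[0,-0.02,0,0],[0,-0.045,0,0],[0,-0.045,0,0],[0,-0.028,0,0]])

```text
time: 7.0
tool_pos: [454.2, 105.6, 152.3]
tcp_rot: [-1.571, 0.003, -3.141]
contact_force: [0.5, 0.2, -1.6]
grip_width: 62.9
```

Emit:
arm_command(deltas=[[-0.0198,0,0.0362,0],[-0.0198,0,0.0362,0],[-0.0198,0,0.0362,0],[-0.0198,0,0.0362,0],[-0.0198,0,0.0362,0]])

```text
time: 7.5
tool_pos: [553.0, -76.8, 149.2]
tcp_rot: [-1.572, -0.001, -3.141]
contact_force: [0.6, 0.5, -1.3]
grip_width: 63.0
```

Emit:
arm_command(deltas=[[0,0,0,0],[0,0,0,0],[0,0,0,0]])

```text
time: 7.8
tool_pos: [551.9, -74.5, 149.2]
tcp_rot: [-1.572, -0.002, -3.14]
contact_force: [0.2, 0.4, -1.3]
grip_width: 62.7
```

```bash
python3 - <<'E'
from h import *
print(bot.get_obs()["contact_force"],bot.get_obs()["grip_width"])
w=ringpos("ring_large",32); save(w,"w4.png"); t=tool()[:3,3]
for d in vision.regions_of(w,"ring_large")[:1]:
    ys,xs=np.where(d["mask"]); print(xs.min(),xs.max(),ys.min(),ys.max())
print("expected ring top centre",proj(w,t+[0,0,2]).round(1), "tip552",proj(w,[552,-75.5,100]).round(1))
E
```

```text
[ 0.18345921  0.3884906  -1.27006086] 62.67189015194058
tcp [619.4 -74.1 299.5] [552.1 -74.4 149.4]
expected ring top centre [320.  310.7] tip552 [322.1 271. ]
```

View pics/w4.png

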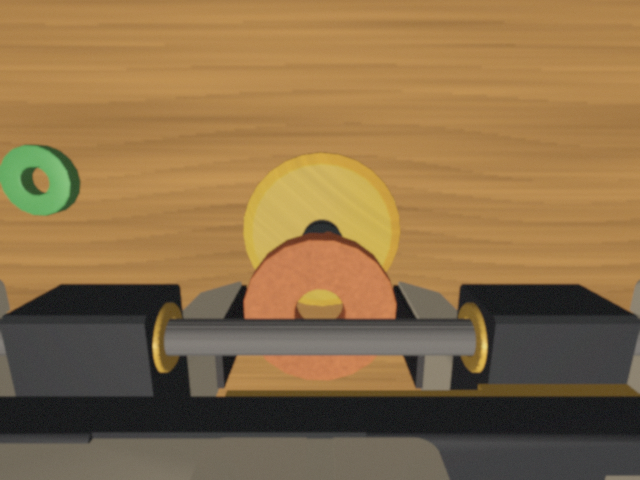

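The ring is held level with its centre at (320,306), a little off the TCP along x; the plate centre reads column 321.5. I'll shift 1 mm in x and y and lower onto the tip.

Emit:
arm_command(deltas=[[0.001,0.02,0.001,0],[0,0.015,0,0],[0,0.008,0,0],[0,0.005,0,0],[0,0,0,0]])

```text
time: 8.45
tool_pos: [551.7, -76.3, 101.5]
tcp_rot: [-1.571, -0.001, -3.14]
contact_force: [-0.5, 0.6, -1.1]
grip_width: 62.8
```

Emit:
arm_command(deltas=[[0,0.002,0,0],[0,0.002,0,0],[0,0.002,0,0],[0,0.001,0,0],[0,0,0,0]])

```text
time: 8.95
tool_pos: [552.4, -76.6, 94.8]
tcp_rot: [-1.571, 0.001, -3.141]
contact_force: [2.9, 1.1, -2.1]
grip_width: 62.9
```

Emit:
arm_command(deltas=[[0,0.001,0,0],[0,0.001,0,0],[0,0.001,0,0],[0,0,0,0]])

```text
time: 9.35
tool_pos: [552.3, -76.7, 91.8]
tcp_rot: [-1.571, 0.001, -3.141]
contact_force: [4.0, 0.9, -0.3]
grip_width: 63.2
```

Emit:
arm_command(deltas=[[0,0.001,0,0],[0,0.001,0,0],[0,0.001,0,0],[0,0,0,0]])

```text
time: 9.75
tool_pos: [552.0, -76.6, 88.6]
tcp_rot: [-1.571, 0.0, -3.141]
contact_force: [4.4, 1.5, -0.3]
grip_width: 63.1
```

Emit:
arm_command(deltas=[[-0.001,0,-0.0003,0],[0,0.001,0,0],[0,0.001,0,0],[0,0,0,0]])

```text
time: 10.15
tool_pos: [552.7, -76.4, 86.5]
tcp_rot: [-1.571, -0.0, -3.141]
contact_force: [4.0, 1.0, 0.5]
grip_width: 63.1
```

Emit:
arm_command(deltas=[[-0.001,0,-0.0003,0],[0,0.001,0,0],[0,0.001,0,0],[0,0.001,0,0],[0,0,0,0]])

```text
time: 10.65
tool_pos: [553.4, -76.0, 83.4]
tcp_rot: [-1.571, -0.001, -3.141]
contact_force: [-1.4, -0.5, 1.0]
grip_width: 62.9
```

Emit:
arm_command(deltas=[[-0.0005,0.001,0,0],[0,0.001,0,0],[0,0.001,0,0],[0,0.001,0,0],[0,0,0,0]])

```text
time: 11.15
tool_pos: [554.1, -75.9, 79.4]
tcp_rot: [-1.571, -0.001, -3.141]
contact_force: [-2.3, 1.4, -0.4]
grip_width: 63.1
```

Neutral TCP x is about 553.2. I'll continue down gripped to just above the highest possible stop.

Emit:
arm_command(deltas=[[0.0007,0.002,0.0003,0],[0,0.002,0,0],[0,0.002,0,0],[0,0.001,0,0],[0,0,0,0]])

```text
time: 11.65
tool_pos: [553.6, -76.4, 72.4]
tcp_rot: [-1.571, -0.0, -3.141]
contact_force: [-0.4, 1.0, -0.3]
grip_width: 62.9
```

Emit:
arm_command(deltas=[[0,0.002,0,0],[0,0.002,0,0],[0,0.002,0,0],[0,0.001,0,0],[0,0,0,0]])

```text
time: 12.15
tool_pos: [553.6, -76.4, 65.4]
tcp_rot: [-1.571, -0.0, -3.141]
contact_force: [-0.4, 0.6, -1.4]
grip_width: 62.7
```

Emit:
arm_command(deltas=[[0,0,0,0],[0,0,0,0],[0,0,0,0]], claw=0)

```text
time: 12.45
tool_pos: [553.9, -76.5, 65.8]
tcp_rot: [-1.57, 0.001, -3.141]
contact_force: [0.3, -0.1, 0.4]
grip_width: 82.2
```

Emit:
arm_command(deltas=[[0,-0.01,0,0],[0,-0.014,0,0],[0,0,0,0]])

```text
time: 12.75
tool_pos: [555.1, -76.8, 92.0]
tcp_rot: [-1.569, 0.004, -3.141]
contact_force: [-0.1, 0.3, 0.1]
grip_width: 91.7
```

Emit:
arm_command(deltas=[[0,0,0,0],[0,0,0,0],[0,0,0,0],[0,0,0,0],[0,0,0,0]], claw=161)

```text
time: 13.25
tool_pos: [553.5, -76.3, 89.4]
tcp_rot: [-1.571, -0.001, -3.141]
contact_force: [0.1, 0.1, -0.9]
grip_width: 56.5
```

```bash
python3 - <<'E'
from h import *
o=bot.get_obs(); print(o["contact_force"],o["grip_width"],o["tool_pos"])
s=cap("side"); c=s["img"][185:275,280:385]; c2=cap("wrist")["img"]
a=cv2.resize(c,None,fx=4,fy=4,interpolation=cv2.INTER_CUBIC); b=cv2.resize(c2,(480,360))
cv2.imwrite("pics/m1.png",np.hstack([a[:360,:320],b])[:,:,::-1])
print(find(s,"ring_large"), [proj(s,[553.5,-76,z]).round(1).tolist() for z in(45,52,59,66)])
E
```

```text
[ 0.11803606  0.06808296 -0.92298424] 56.468440788485566 [553.51227301 -76.34433682  89.39479945]
[(0.67, [552.0, -59.9, 70.0])] [[332.1, 238.1], [332.1, 235.7], [332.1, 233.3], [332.1, 230.8]]
```

View pics/m1.png

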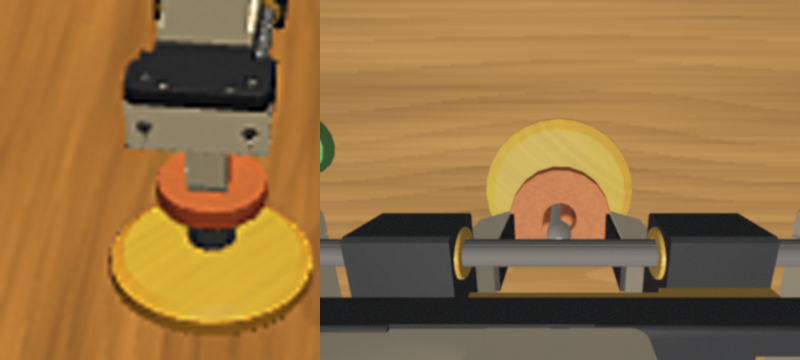

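The ring sits level on the stem and the finger gap is above it. Waiting for the claw.

Emit:
arm_command(deltas=[[0,0,0,0],[0,0,0,0],[0,0,0,0]])

```text
time: 13.7
tool_pos: [553.6, -76.4, 89.7]
tcp_rot: [-1.571, 0.0, -3.141]
contact_force: [0.2, 0.1, 0.3]
grip_width: 34.0
```

Emit:
arm_command(deltas=[[0,0.008,0,0],[0,0.002,0,0],[0,0.0015,0,0],[0,0.0015,0,0],[0,0,0,0]])

```text
time: 14.2
tool_pos: [553.6, -76.4, 76.5]
tcp_rot: [-1.571, -0.0, -3.141]
contact_force: [0.5, -0.3, 1.5]
grip_width: 33.6
```

Emit:
arm_command(deltas=[[0,0.001,0,0],[0,0.001,0,0],[0,0,0,0]])

```text
time: 14.5
tool_pos: [553.7, -76.4, 74.8]
tcp_rot: [-1.571, 0.0, -3.141]
contact_force: [-0.5, -0.5, 0.9]
grip_width: 33.9
```

Emit:
arm_command(deltas=[[0,0.001,0,0],[0,0.001,0,0],[0,0,0,0]])

```text
time: 14.8
tool_pos: [553.6, -76.4, 72.6]
tcp_rot: [-1.571, 0.0, -3.141]
contact_force: [-1.0, -0.1, 2.0]
grip_width: 34.0
```

Emit:
arm_command(deltas=[[0,0.001,0,0],[0,0.001,0,0],[0,0,0,0]])

```text
time: 15.1
tool_pos: [553.6, -76.4, 70.5]
tcp_rot: [-1.571, -0.0, -3.141]
contact_force: [-1.5, 0.4, 0.8]
grip_width: 33.8
```

Emit:
arm_command(deltas=[[0,0.0005,0,0],[0,0.0005,0,0],[0,0,0,0]])

```text
time: 15.4
tool_pos: [553.6, -76.4, 69.6]
tcp_rot: [-1.571, -0.0, -3.141]
contact_force: [-0.1, -0.3, 0.9]
grip_width: 33.9
```

Emit:
arm_command(deltas=[[0,0.0007,0,0],[0,0.0006,0,0],[0,0,0,0]])

```text
time: 15.7
tool_pos: [553.6, -76.4, 68.3]
tcp_rot: [-1.571, -0.0, -3.141]
contact_force: [-1.3, -1.0, 2.1]
grip_width: 33.6
```

Emit:
arm_command(deltas=[[0,0.0007,0,0],[0,0.0006,0,0],[0,0,0,0]])

```text
time: 16.0
tool_pos: [553.7, -76.4, 67.5]
tcp_rot: [-1.571, 0.0, -3.141]
contact_force: [-1.7, -0.0, 5.3]
grip_width: 34.1
```

Emit:
arm_command(deltas=[[0,0.0005,0,0],[0,0,0,0]])

```text
time: 16.2
tool_pos: [553.7, -76.4, 67.3]
tcp_rot: [-1.571, 0.0, -3.141]
contact_force: [-1.9, 0.5, 8.0]
grip_width: 33.9
```

Emit:
arm_command(deltas=[[0,0.0005,0,0],[0,0.0003,0,0],[0,0,0,0]])

```text
time: 16.5
tool_pos: [553.8, -76.4, 66.9]
tcp_rot: [-1.57, 0.001, -3.141]
contact_force: [-2.9, 0.5, 11.9]
grip_width: 33.7
```

Emit:
arm_command(deltas=[[0,0.0005,0,0],[0,0,0,0],[0,0,0,0],[0,0,0,0],[0,0,0,0]])

```text
time: 17.0
tool_pos: [553.8, -76.4, 66.7]
tcp_rot: [-1.57, 0.001, -3.141]
contact_force: [-5.5, 1.2, 12.8]
grip_width: 33.9
```

Emit:
arm_command(deltas=[[0.0005,0.0002,0,0],[0,0,0,0],[0,0,0,0],[0,0,0,0],[0,0,0,0]])

```text
time: 17.5
tool_pos: [553.7, -76.4, 66.6]
tcp_rot: [-1.57, 0.002, -3.141]
contact_force: [-4.1, 1.4, 12.8]
grip_width: 34.0
```

Emit:
arm_command(deltas=[[0.0003,0.0003,0,0],[0,0,0,0],[0,0,0,0],[0,0,0,0]])

```text
time: 17.9
tool_pos: [553.7, -76.4, 66.6]
tcp_rot: [-1.57, 0.003, -3.141]
contact_force: [-2.9, 1.5, 14.2]
grip_width: 34.2
```

Emit:
arm_command(deltas=[[0,-0.003,0,0],[0,-0.02,0,0],[0,-0.03,0,0],[0,-0.03,0,0],[0,0,0,0]])

```text
time: 18.4
tool_pos: [555.1, -76.9, 151.6]
tcp_rot: [-1.569, 0.007, -3.141]
contact_force: [0.2, 0.1, -0.6]
grip_width: 34.0
```

Emit:
arm_command(deltas=[[0.015,0,-0.046,0],[0.015,0,-0.046,0],[0.015,0,-0.046,0],[0.015,0,-0.046,0],[0.015,0,-0.046,0]], claw=0)

```text
time: 18.9
tool_pos: [476.5, 155.1, 147.0]
tcp_rot: [-1.571, -0.001, -3.141]
contact_force: [0.5, 0.0, -0.1]
grip_width: 69.4
```

Emit:
arm_command(deltas=[[0.015,0,-0.046,0],[0.015,0,-0.046,0],[0.016,0,-0.046,0],[0,0,0,0],[0,0,0,0]])

```text
time: 19.4
tool_pos: [430.8, 292.1, 146.9]
tcp_rot: [-1.57, -0.001, -3.138]
contact_force: [1.0, -0.5, -0.5]
grip_width: 91.9
```

```bash
python3 - <<'E'
from h import *
w=ringpos("ring_medium",26); save(w,"w5.png"); print(find(w,"medium_mid"))
s=cap("side"); c=s["img"][185:275,280:385]
cv2.imwrite("pics/m2.png",np.hstack([cv2.resize(c,None,fx=4,fy=4,interpolation=cv2.INTER_CUBIC)[:,:320],cv2.resize(w["img"],(480,360))])[:,:,::-1])
print(find(s,"ring_large"))
E
```

```text
tcp [498.2 293.  297.3] [431.3 291.1 147. ]
ring_medium 0.88 ell [310.6 231.4  68.   69.5] top z14 [433.6 299.   14. ] mid z9 [432.5 299.1   9. ]
[(0.79, [430.6, 299.4, 14.0])]
[(0.54, [554.9, -60.2, 60.6])]
```

View pics/m2.png

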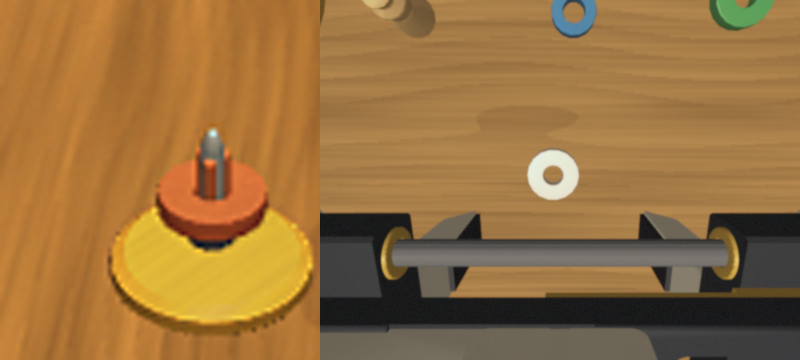

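The large ring is seated level on the collar, with the white ring centred at about (433.6,299). Grasping the medium ring.

Emit:
arm_command(deltas=[[-0.002,0.045,-0.0075,0],[0,0.045,0,0],[0,0.033,0,0],[0,0.012,0,0],[0,0,0,0]])

```text
time: 20.15
tool_pos: [433.3, 298.0, 11.6]
tcp_rot: [-1.569, -0.003, 3.141]
contact_force: [-0.1, -0.1, 0.5]
grip_width: 92.4
```

Emit:
arm_command(deltas=[[0,0,0,0],[0,0,0,0],[0,0,0,0],[0,0,0,0],[0,0,0,0]], claw=255)

```text
time: 20.65
tool_pos: [433.8, 299.2, 13.4]
tcp_rot: [-1.571, 0.001, -3.141]
contact_force: [0.6, 1.1, -0.1]
grip_width: 56.3
```

Emit:
arm_command(deltas=[[0,0,0,0],[0,0,0,0],[0,0,0,0],[0,0,0,0]])

```text
time: 21.05
tool_pos: [433.7, 299.1, 13.1]
tcp_rot: [-1.571, 0.0, -3.141]
contact_force: [-1.4, -0.8, 5.2]
grip_width: 50.3
```

Emit:
arm_command(deltas=[[0,-0.005,0,0],[0,-0.045,0,0],[0,-0.045,0,0],[0,-0.04,0,0],[0,0,0,0]])

```text
time: 21.55
tool_pos: [436.3, 300.5, 153.3]
tcp_rot: [-1.575, 0.01, -3.141]
contact_force: [0.6, -0.5, -1.6]
grip_width: 50.1
```

Emit:
arm_command(deltas=[[-0.015,0,0.0469,0],[-0.015,0,0.0469,0],[-0.015,0,0.0469,0],[-0.015,0,0.0469,0],[-0.015,0,0.0469,0]])

```text
time: 22.05
tool_pos: [508.5, 62.7, 147.0]
tcp_rot: [-1.571, -0.001, -3.141]
contact_force: [0.5, 0.4, -1.5]
grip_width: 50.3
```

Emit:
arm_command(deltas=[[-0.015,0,0.0469,0],[-0.015,0,0.0469,0],[-0.015,0,0.0469,0],[0,0,0,0],[0,0,0,0]])

```text
time: 22.55
tool_pos: [553.2, -76.9, 146.6]
tcp_rot: [-1.572, -0.002, 3.14]
contact_force: [0.2, 0.9, -0.7]
grip_width: 50.1
```

Emit:
arm_command(deltas=[[0,0,0,0],[0,0,0,0],[0,0,0,0]])

```text
time: 22.85
tool_pos: [553.6, -74.8, 147.9]
tcp_rot: [-1.571, -0.0, -3.139]
contact_force: [-0.1, 1.0, 0.0]
grip_width: 50.2
```

Emit:
arm_command(deltas=[[0,0.02,0,0],[0,0.015,0,0],[0,0.008,0,0],[0,0.003,0,0],[0,0,0,0]])

```text
time: 23.35
tool_pos: [553.9, -75.8, 101.9]
tcp_rot: [-1.571, -0.0, -3.14]
contact_force: [0.7, 0.4, -1.8]
grip_width: 50.0
```

Emit:
arm_command(deltas=[[0,0.002,0,0],[0,0.002,0,0],[0,0.001,0,0],[0,0.001,0,0],[0,0,0,0]])

```text
time: 23.85
tool_pos: [553.9, -76.1, 95.8]
tcp_rot: [-1.571, 0.0, -3.141]
contact_force: [0.2, -0.4, -1.6]
grip_width: 50.2
```

Emit:
arm_command(deltas=[[0,0.001,0,0],[0,0.001,0,0],[0,0.001,0,0],[0,0.001,0,0],[0,0,0,0]])

```text
time: 24.35
tool_pos: [554.0, -76.0, 91.8]
tcp_rot: [-1.571, 0.0, -3.141]
contact_force: [0.9, 1.3, 0.4]
grip_width: 49.9
```

Emit:
arm_command(deltas=[[0,0.001,0,0],[0,0.001,0,0],[0,0.001,0,0],[0,0.001,0,0],[0,0,0,0]])

```text
time: 24.85
tool_pos: [553.8, -76.0, 87.6]
tcp_rot: [-1.571, -0.0, -3.141]
contact_force: [1.4, 1.0, 0.2]
grip_width: 50.4
```

Emit:
arm_command(deltas=[[0,0.002,0,0],[0,0.002,0,0],[0,0.002,0,0],[0,0.002,0,0],[0,0,0,0]])

```text
time: 25.35
tool_pos: [553.7, -76.0, 79.3]
tcp_rot: [-1.571, -0.0, -3.141]
contact_force: [0.9, 0.6, -1.3]
grip_width: 50.3
```

Emit:
arm_command(deltas=[[0,0,0,0],[0,0,0,0],[0,0,0,0],[0,0,0,0]], claw=0)

```text
time: 25.75
tool_pos: [553.8, -76.1, 79.8]
tcp_rot: [-1.571, -0.0, -3.141]
contact_force: [-0.2, 0.2, 0.2]
grip_width: 77.7
```

Emit:
arm_command(deltas=[[0,-0.01,0,0],[0,-0.014,0,0],[0,0,0,0]])

```text
time: 26.05
tool_pos: [555.2, -76.4, 106.1]
tcp_rot: [-1.57, 0.004, -3.141]
contact_force: [0.0, 0.0, 0.7]
grip_width: 91.7
```

Emit:
arm_command(deltas=[[0,0,0,0],[0,0,0,0],[0,0,0,0],[0,0,0,0],[0,0,0,0]], claw=169)

```text
time: 26.55
tool_pos: [553.7, -76.0, 103.5]
tcp_rot: [-1.571, -0.001, -3.141]
contact_force: [0.2, -0.3, -0.6]
grip_width: 56.5
```

Emit:
arm_command(deltas=[[0,0,0,0],[0,0,0,0],[0,0,0,0],[0,0,0,0]])

```text
time: 26.95
tool_pos: [553.9, -76.1, 103.8]
tcp_rot: [-1.571, 0.0, -3.141]
contact_force: [-0.6, 0.1, 0.0]
grip_width: 31.5
```

Emit:
arm_command(deltas=[[0,0.01,0,0],[0,0.003,0,0],[0,0.0015,0,0],[0,0.0015,0,0],[0,0,0,0]])

```text
time: 27.45
tool_pos: [553.9, -76.0, 87.7]
tcp_rot: [-1.571, -0.0, -3.141]
contact_force: [0.9, -0.1, 0.1]
grip_width: 31.1
```

Emit:
arm_command(deltas=[[0,0.001,0,0],[0,0.001,0,0],[0,0.001,0,0],[0,0.001,0,0],[0,0,0,0]])

```text
time: 27.95
tool_pos: [553.9, -76.1, 83.7]
tcp_rot: [-1.571, 0.0, -3.141]
contact_force: [0.4, 0.7, 1.5]
grip_width: 31.0
```

Emit:
arm_command(deltas=[[0,0.0007,0,0],[0,0.0007,0,0],[0,0,0,0]])

```text
time: 28.25
tool_pos: [553.9, -76.1, 82.3]
tcp_rot: [-1.571, 0.0, -3.141]
contact_force: [-0.7, -0.1, 2.2]
grip_width: 30.6
```

Emit:
arm_command(deltas=[[0,0.0006,0,0],[0,0.0006,0,0],[0,0,0,0]])

```text
time: 28.55
tool_pos: [553.9, -76.1, 81.4]
tcp_rot: [-1.571, 0.0, -3.141]
contact_force: [-0.7, 0.5, 5.4]
grip_width: 31.0
```

Emit:
arm_command(deltas=[[0,0.0005,0,0],[0,0.0005,0,0],[0,0,0,0]])

```text
time: 28.85
tool_pos: [554.0, -76.1, 81.0]
tcp_rot: [-1.57, 0.001, -3.141]
contact_force: [-2.4, 0.4, 8.9]
grip_width: 31.0
```

Emit:
arm_command(deltas=[[0.0003,0.0005,0,0],[0,0.0002,0,0],[0,0,0,0],[0,0,0,0],[0,0,0,0]])

```text
time: 29.35
tool_pos: [554.0, -76.1, 80.8]
tcp_rot: [-1.57, 0.002, -3.141]
contact_force: [-3.3, 1.2, 11.0]
grip_width: 30.9
```

The medium ring is home: 14.2 mm above the large one by finger height. On to the small ring.

Emit:
arm_command(deltas=[[0,-0.003,0,0],[0,-0.02,0,0],[0,-0.025,0,0],[0,-0.02,0,0],[0,0,0,0]])

```text
time: 29.85
tool_pos: [555.0, -76.5, 149.8]
tcp_rot: [-1.569, 0.005, -3.141]
contact_force: [0.2, -0.8, 0.3]
grip_width: 30.9
```

Emit:
arm_command(deltas=[[-0.003,0,-0.045,0],[-0.003,0,-0.045,0],[-0.003,0,-0.045,0],[-0.003,0,-0.045,0],[-0.003,0,-0.045,0]], claw=0)

```text
time: 30.35
tool_pos: [567.7, 150.5, 146.0]
tcp_rot: [-1.57, -0.002, -3.141]
contact_force: [-0.5, -0.3, -0.2]
grip_width: 66.6
```

Emit:
arm_command(deltas=[[-0.003,0,-0.045,0],[-0.003,0,-0.045,0],[-0.003,0,-0.04,0],[0,0,0,0],[0,0,0,0]])

```text
time: 30.85
tool_pos: [576.4, 279.5, 145.7]
tcp_rot: [-1.569, -0.002, -3.139]
contact_force: [0.2, -0.4, 0.4]
grip_width: 91.7
```

```bash
python3 - <<'E'
from h import *
w=ringpos("ring_small",20); print(find(w,"small_mid"))
s=cap("side"); c=s["img"][185:275,280:385]
cv2.imwrite("pics/m3.png",np.hstack([cv2.resize(c,None,fx=4,fy=4,interpolation=cv2.INTER_CUBIC)[:,:320],cv2.resize(w["img"],(480,360))])[:,:,::-1])
E
```

```text
tcp [644.  280.3 296. ] [576.7 278.4 146. ]
ring_small 0.88 ell [318.1 230.4  51.9  52.9] top z14 [580.2 280.7  14. ] mid z9 [579.1 280.7   9. ]
[(0.66, [581.8, 284.0, 17.4])]
```

View pics/m3.png

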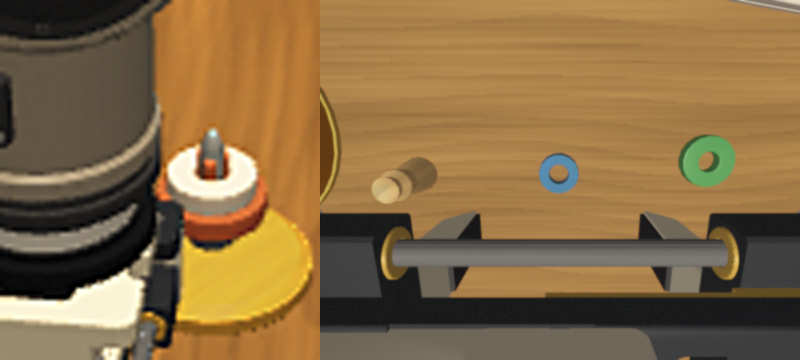

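The medium ring is flush and level on the large one; the blue ring is at about (580,281) and clear. Grasping it.

Emit:
arm_command(deltas=[[-0.0035,0.045,-0.002,0],[0,0.045,0,0],[0,0.032,0,0],[0,0.011,0,0],[0,0,0,0]])

```text
time: 31.55
tool_pos: [580.2, 279.8, 13.2]
tcp_rot: [-1.57, -0.003, 3.141]
contact_force: [-0.4, 0.1, 0.7]
grip_width: 92.0
```

Emit:
arm_command(deltas=[[0,0,0,0],[0,0,0,0],[0,0,0,0],[0,0,0,0],[0,0,0,0]], claw=255)

```text
time: 32.05
tool_pos: [581.0, 281.1, 15.2]
tcp_rot: [-1.571, 0.001, -3.141]
contact_force: [-0.5, -1.2, -0.2]
grip_width: 56.7
```

Emit:
arm_command(deltas=[[0,0,0,0],[0,0,0,0],[0,0,0,0],[0,0,0,0],[0,0,0,0]])

```text
time: 32.55
tool_pos: [580.8, 280.9, 14.5]
tcp_rot: [-1.571, -0.0, -3.141]
contact_force: [-0.2, -0.3, 1.2]
grip_width: 38.1
```

Emit:
arm_command(deltas=[[0,-0.005,0,0],[0,-0.045,0,0],[0,-0.045,0,0],[0,-0.045,0,0],[0,0,0,0]])

```text
time: 33.05
tool_pos: [584.2, 282.2, 162.5]
tcp_rot: [-1.575, 0.013, -3.141]
contact_force: [0.7, 0.1, -0.8]
grip_width: 38.7
```

Emit:
arm_command(deltas=[[0.0033,0,0.0446,0],[0.0033,0,0.0446,0],[0.0033,0,0.0446,0],[0.0033,0,0.0446,0],[0.0033,0,0.0446,0]])

```text
time: 33.55
tool_pos: [563.8, 56.3, 154.2]
tcp_rot: [-1.571, -0.0, -3.141]
contact_force: [1.2, -0.5, 0.0]
grip_width: 38.1
```

Emit:
arm_command(deltas=[[0.0033,0,0.0446,0],[0.0033,0,0.0446,0],[0.0033,0,0.0446,0],[0,0,0,0],[0,0,0,0]])

```text
time: 34.05
tool_pos: [554.3, -76.6, 154.1]
tcp_rot: [-1.571, -0.001, 3.14]
contact_force: [-0.2, -0.4, -0.5]
grip_width: 38.1
```

Emit:
arm_command(deltas=[[0,0.01,0,0],[0,0.01,0,0],[0,0.005,0,0],[0,0,0,0],[0,0,0,0]])

```text
time: 34.55
tool_pos: [554.7, -75.3, 129.3]
tcp_rot: [-1.571, -0.0, -3.14]
contact_force: [-0.6, -0.2, -0.0]
grip_width: 38.3
```

Emit:
arm_command(deltas=[[0,0.01,0,0],[0,0.006,0,0],[0,0.004,0,0],[0,0.003,0,0],[0,0,0,0]])

```text
time: 35.05
tool_pos: [554.4, -75.9, 106.0]
tcp_rot: [-1.571, -0.001, -3.141]
contact_force: [0.3, 0.5, -0.2]
grip_width: 38.7
```

Emit:
arm_command(deltas=[[0,0.002,0,0],[0,0.002,0,0],[0,0.001,0,0],[0,0.001,0,0],[0,0,0,0]])

```text
time: 35.55
tool_pos: [554.6, -75.9, 100.4]
tcp_rot: [-1.571, -0.0, -3.141]
contact_force: [0.2, -0.6, 0.0]
grip_width: 38.5
```

Emit:
arm_command(deltas=[[0,0.001,0,0],[0,0.001,0,0],[0,0.001,0,0],[0,0,0,0]])

```text
time: 35.95
tool_pos: [554.5, -75.9, 97.3]
tcp_rot: [-1.571, -0.0, -3.141]
contact_force: [-0.1, -0.9, -1.0]
grip_width: 38.1
```

Emit:
arm_command(deltas=[[0,0.001,0,0],[0,0.001,0,0],[0,0.001,0,0],[0,0.001,0,0],[0,0,0,0]])

```text
time: 36.45
tool_pos: [554.7, -75.9, 93.4]
tcp_rot: [-1.571, 0.0, -3.141]
contact_force: [-0.6, 0.2, 1.7]
grip_width: 38.3
```

Emit:
arm_command(deltas=[[0,0.0005,0,0],[0,0.0005,0,0],[0,0,0,0]])

```text
time: 36.75
tool_pos: [554.7, -75.9, 92.5]
tcp_rot: [-1.571, 0.0, -3.141]
contact_force: [-0.9, -0.3, 3.2]
grip_width: 38.4
```

Emit:
arm_command(deltas=[[0,0,0,0],[0,0,0,0],[0,0,0,0],[0,0,0,0]], claw=0)

```text
time: 37.15
tool_pos: [554.6, -75.8, 92.3]
tcp_rot: [-1.571, -0.0, -3.141]
contact_force: [-0.3, -0.4, 0.9]
grip_width: 65.6
```

Emit:
arm_command(deltas=[[0,-0.01,0,0],[0,-0.014,0,0],[0,0,0,0]])

```text
time: 37.45
tool_pos: [556.0, -76.2, 118.8]
tcp_rot: [-1.57, 0.004, -3.141]
contact_force: [0.4, 0.2, 0.3]
grip_width: 89.2
```

Emit:
arm_command(deltas=[[0,0,0,0],[0,0,0,0],[0,0,0,0],[0,0,0,0],[0,0,0,0]], claw=186)

```text
time: 37.95
tool_pos: [554.5, -75.8, 116.2]
tcp_rot: [-1.571, -0.0, -3.141]
contact_force: [0.4, 0.3, -0.4]
grip_width: 56.1
```

Emit:
arm_command(deltas=[[0,0,0,0],[0,0,0,0],[0,0,0,0],[0,0,0,0],[0,0,0,0]])

```text
time: 38.45
tool_pos: [554.7, -75.9, 116.5]
tcp_rot: [-1.571, 0.0, -3.141]
contact_force: [0.3, -0.4, 0.7]
grip_width: 25.1
```

```bash
python3 - <<'E'
from h import *
s=cap("side"); c=s["img"][185:275,280:385]; w=cap("wrist")
cv2.imwrite("pics/m4.png",np.hstack([cv2.resize(c,None,fx=4,fy=4,interpolation=cv2.INTER_CUBIC)[:,:320],cv2.resize(w["img"],(480,360))])[:,:,::-1])
print(find(s,"ring_small"),find(w,"ring_small"))
E
```

```text
[(0.71, [552.6, -62.8, 91.3]), (0.23, [547.0, -56.4, 19.4])] [(0.6, [563.0, -75.1, 89.9])]
```

View pics/m4.png

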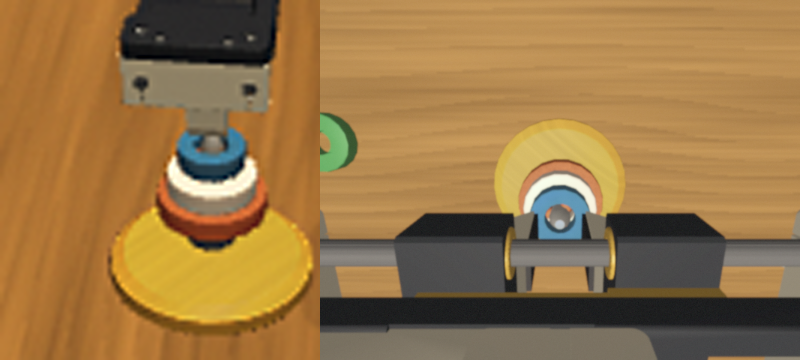

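All three rings sit coaxial on the stem, with the blue one a few mm above the white. Pressing it home.

Emit:
arm_command(deltas=[[0.0006,0.009,0,0],[0,0.004,0,0],[0,0.002,0,0],[0,0.001,0,0],[0,0,0,0]])

```text
time: 39.15
tool_pos: [554.1, -75.9, 100.4]
tcp_rot: [-1.571, -0.0, -3.141]
contact_force: [-0.0, -0.1, 0.1]
grip_width: 25.1
```

Emit:
arm_command(deltas=[[0,0.001,0,0],[0,0.001,0,0],[0,0.0005,0,0],[0,0,0,0]])

```text
time: 39.55
tool_pos: [554.1, -75.9, 98.2]
tcp_rot: [-1.571, 0.0, -3.141]
contact_force: [-1.7, -0.4, 3.7]
grip_width: 24.9
```

Emit:
arm_command(deltas=[[0,0.0007,0,0],[0,0.0006,0,0],[0,0,0,0]])

```text
time: 39.85
tool_pos: [554.0, -75.9, 96.7]
tcp_rot: [-1.571, 0.0, -3.141]
contact_force: [-0.7, 0.7, 3.2]
grip_width: 24.9
```

Emit:
arm_command(deltas=[[0,0.0006,0,0],[0,0.0005,0,0],[0,0,0,0]])

```text
time: 40.15
tool_pos: [554.0, -75.9, 95.6]
tcp_rot: [-1.571, 0.0, -3.141]
contact_force: [-0.6, -0.8, 3.4]
grip_width: 25.0
```

Emit:
arm_command(deltas=[[0,0.0005,0,0],[0,0.0004,0,0],[0,0,0,0]])

```text
time: 40.45
tool_pos: [554.2, -75.9, 95.2]
tcp_rot: [-1.571, 0.001, -3.141]
contact_force: [-1.3, 0.1, 7.2]
grip_width: 25.0
```

Emit:
arm_command(deltas=[[0,0.0005,0,0],[0,0.0003,0,0],[0,0,0,0],[0,0,0,0]])

```text
time: 40.85
tool_pos: [554.3, -75.9, 94.9]
tcp_rot: [-1.57, 0.001, -3.141]
contact_force: [-2.3, -1.3, 10.2]
grip_width: 24.6
```

Home: 14.1 mm above the medium ring. Retreating with a final numeric check.

Emit:
arm_command(deltas=[[0,-0.003,0,0],[0,-0.02,0,0],[0,-0.035,0,0],[0,-0.035,0,0],[0,0,0,0]])

```text
time: 41.35
tool_pos: [556.6, -76.4, 191.5]
tcp_rot: [-1.568, 0.009, -3.141]
contact_force: [0.4, -0.6, 0.6]
grip_width: 24.7
```

Emit:
arm_command(deltas=[[0,0,0.04,0],[0,0,0.04,0],[0,0,0.04,0],[0,0,0,0],[0,0,0,0]])

```text
time: 41.85
tool_pos: [553.6, -196.3, 185.7]
tcp_rot: [-1.572, -0.002, 3.14]
contact_force: [-0.4, 0.3, 0.2]
grip_width: 24.8
```

```bash
python3 - <<'E'
from h import *
print(bot.get_obs()["contact_force"].round(1),bot.get_obs()["tool_pos"].round(1))
s=cap("side")
for n,z in(("ring_large",58),("ring_medium",72),("ring_small",86)):
    ex=proj(s,[553.5,-76,z])
    for d in vision.regions_of(s,n):
        ys,xs=np.where(d["mask"])
        if abs(xs.mean()-ex[0])<20 and abs(ys.mean()-ex[1])<20: print(n,round(d["confidence"],2),"cols",xs.min(),xs.max(),"rows",ys.min(),ys.max(),"exp",ex.round(1))
# colour extents along stem column
x=int(ex[0]); 
for r in range(216,252,1): print(r,s["img"][r,x+1].tolist(),end=" ")
print(find(s,"spare_mid",2))
E
```

```text
[-0.4  0.3  0.2] [ 553.6 -196.3  185.7]
ring_large 0.58 cols 319 346 rows 231 244 exp [332.1 233.6]
ring_medium 0.51 cols 322 343 rows 227 238 exp [332.2 228.7]
ring_small 0.72 cols 324 341 rows 219 231 exp [332.2 223.8]
216 [166, 101, 36] 217 [179, 177, 145] 218 [201, 234, 233] 219 [161, 156, 141] 220 [145, 133, 117] 221 [133, 123, 107] 222 [123, 115, 100] 223 [108, 102, 88] 224 [117, 98, 79] 225 [84, 121, 133] 226 [65, 129, 158] 227 [67, 127, 159] 228 [41, 68, 82] 229 [36, 60, 70] 230 [32, 58, 70] 231 [6, 36, 54] 232 [227, 201, 165] 233 [255, 254, 221] 234 [225, 203, 166] 235 [151, 131, 105] 236 [143, 124, 101] 237 [140, 126, 104] 238 [145, 119, 94] 239 [209, 109, 56] 240 [215, 107, 53] 241 [129, 54, 27] 242 [123, 51, 27] 243 [126, 53, 27] 244 [129, 52, 24] 245 [55, 38, 33] 246 [24, 30, 39] 247 [120, 97, 48] 248 [218, 173, 52] 249 [212, 172, 53] 250 [212, 171, 55] 251 [212, 172, 53] []
```

```bash
python3 -c "
from plant import job; print(job.close_job())"
```

```text
the job is handed in; nothing more can be done
None
```

All three rings are back on the stem in order: terracotta lowest, then white, then blue on top. The arm is clear of the lamp, and I handed the job in at about 42 s. No verdict is reported.

- **Large ring:** I found the stop by feel at about 44.6 mm, matching the camera estimate of 42 ± 4 mm. I leaned on the ring there for about a second, at 13–14 N.
- **Other two rings:** I pressed the medium ring home with about 11 N and the small one with about 10 N. The highest force reading I saw was 14.2 N, against the 22 N limit; forces are only reported at the end of each move.
- **Spacing:** The fingertip height at each press puts the rings 14.2 mm and 14.1 mm apart (14 is perfect).
- **Final side picture:** The rings are concentric to within half a pixel and stacked in the right colour order. I checked this from pixel values only, because I had used all 12 picture views.
- **Checks that disagreed or failed:**
  - The network did not find the green spare ring in that last picture. It was visible in place in earlier pictures and I never went near it.
  - The cameras disagreed by a few millimetres on the lamp's position, so I centred the large ring by feel, using the sideways force.
  - The measured drag on the strips was mostly 1–4 N, lower than the 2–8 N stated.

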